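# Prove the bench stop button, release it and reset

## Robot

A 6-joint arm with a two-finger parallel gripper is mounted at the origin on a cart in front of the work surface, level with it; the furniture and walls round the work are solid. World frame = base frame: x ahead of the robot, y to its left, z up, the work surface at z = 0. Lengths are in m, angles in rad, forces in N, time in s.
With the tool pointing down it reaches from about 0.425 to 1.125 m from the base axis. Payload 14.9 kg.
Tool frame: the origin (TCP) lies at the very end of the fingers, on their centre line; the grasp point (between the pads) lies 19 mm behind it; z points along the fingers, y is the line along which they close (so a half turn about z gives the same grasp; the last joint's range is limited). The gripper opens to 91 mm and grips with 3 to 60 N. Pads are 32 mm wide; open, the fingers measure 118 mm over their backs; the gripper's body (76 mm by 178 mm) begins 60 mm behind the grasp point.
Start: joints at [-1.27, 0.379, 1.734, -0, 1.028, -0.033], TCP at [0.229, -0.661, 0.214] pointing down, gripper open.
Joint ranges: [-2.77, 2.77], [-0.74, 2.19], [0, 2.66], [-1.06, 4.2], [0.31, 2.87], [-3.08, 3.08]. Speed limits (rad/s): [1.89, 1.89, 2.39, 3.14, 3.14, 3.14].

## Interface

Orientations are given as a unit quaternion [x, y, z, w].
In Python, from rig import * gives the robot as it stands. Calls block until the motion is done:
- move_pose(position, orientation): joint-space move of the TCP to a pose.
- servo_line(position, frame=None, vel=0.15, threshold=None): straight line of the TCP; frame=None keeps the orientation; vel is the mean speed in m/s. With threshold (N) it stops when the force on the tool has changed by that much, and returns True; else False.
- goto_joints(angles): joint-space move.
- open_gripper() and close_gripper(grip_force=None): open the fingers fully, or close them until they stop; grip_force is the grip in N (None keeps the last).
- sleep(seconds).
- solve_ik(position, orientation): joint angles nearest the present ones, or None.
- get_image(name): name is "scene" or "top"; returns a dict with "frame" (400x640x3 uint8, red, green, blue), "camera_matrix" (3x3 intrinsics, pixels), "eye" and "attitude" of the camera in the world. Camera axes: x right, y up, looking along -z (the intrinsics and any distortion apply to the point x, -y, -z); pixel columns grow to the right and rows downward; lengths in m; the calibration is good to about 2 mm. A picture is of the moment at which its call begins. There is no depth.
A pose or a line that the arm cannot do raises PlanningError and nothing moves.
- finish_job(): hands the job in; it is judged then, once.
Trained networks look in a picture, given as the dict that the camera call returned (one of the last four; its "shot" number tells which), for a name from the list of things; names that differ only in an ending like _2 or _b are one class to them, and where a whole thing is asked for, a point or a joint stands for the part that bears it (a point fixed in the world has none). Each returns a list of dicts, best first, with "confidence" (0 to 1); they miss things now and then, are a little off and sometimes report something else, mostly with a low value. They report only what shows in the picture. A call takes as long as a camera call.
- spot_in(picture, label): "pixel" ([column, row] in pixels, amid what is visible of it).
Readings, each from a call of its own:
- current_time(): time.
- current_qpos(): joint angles.
- current_qd(): joint speeds.
- current_tau(): joint torques, N m.
- current_eef_pos(): TCP position.
- current_tool_rot(): TCP orientation.
- current_contact_force(): force on the tool from outside, world axes, zero at the start.
- current_torque(): the same for the moment, N m.
- current_finger_gap(): finger opening in m.
- current_grasp_force(): force on a finger pad.
Only numpy, scipy, OpenCV 4.12 (cv2) and the standard library are available. Lean on these libraries where they do the work, as an engineer would, in place of code of your own. Each camera call takes 0.05 s, during which the arm holds its last target. There are 200 camera calls.

## Task

Test the bench's stop button: press the mushroom button with the tab fully in so that it latches, then push its tab round clockwise with a fingertip until the button pops fully out again and let go of it. Then press the plain round reset button on the smaller box fully down and let it come back up. Use only the fingertips or the outside of the fingers, never taking the mushroom head or its tab between them, and leave everything else on the bench where it stands.

Things in the scene. Friction and masses are not known exactly. Their poses are not given: they have to be found in the camera images.
- stop_station: Grey control box screwed to the worktop, 84x84 mm and 60 mm high, aluminium bezel ring 54 mm across on top up to z = 64 mm; carries the mushroom stop button at its centre. Origin at the centre of its underside, z up; at rest the button's tab points along its -x axis. A tall fixed microscope stands to its right (x 0.5 to 0.75, y -0.15 to -0.45, over 0.3 m high): keep the arm clear of it.
- stop_top (a point): Centre of the top of the black mushroom head: a dome 60 mm across, 20 mm tall, flat top 28 mm across, its top 100 mm above the worktop when out, 92 mm when latched in. The twist axis is the vertical through it. A curved arrow on top shows the release direction, clockwise seen from above. The axes turn with the head; -x points along the tab.
- stop_tab (a point): Middle of the top edge of the head's one radial tab, 48 mm from the twist axis, 2 mm below the head's top. Tab: 12 mm thick, 17 mm tall, from the dome's edge (30 mm from the axis) out to 66 mm; underside 81 mm above the worktop when out, 73 mm latched, 9 mm or more clear of the bezel. x along the tab to the axis, y across it, z up. Pushing its flank here takes 2 to 10 N.
- stop_button (a joint): Travel of the mushroom head in m: 0 = fully out, 0.008 = fully in. It takes about 6 N to start; past about 5 mm it snaps in and stays latched by itself, held in by about 6 N. Twisting raises it by a ramp (about 13 mm per rad) until it snaps out by itself at 0.25 to 0.6 rad, later when the pushing finger drags.
- stop_twist (a joint): Twist of the mushroom head in rad, 0 = rest, positive = clockwise seen from above (against a light spring), end stop at about 0.65 to 0.8. It springs back to 0 when let go.
- reset_station: Smaller grey control box screwed to the worktop, 64x64 mm and 40 mm high, with a bezel ring 40 mm across up to z = 44 mm; carries the reset button at its centre. Origin at the centre of its underside, z up.
- reset_top (a point): Centre of the flat top of the reset button: a plain black round push button 30 mm across, whose top stands 54 mm above the worktop when out, 48 mm when fully pressed.
- reset_button (a joint): Travel of the reset button in m: 0 = out, 0.006 = fully pressed. Spring return; about 2.5 N to start, 5.5 N fully down.
- vial: Bystander, loose on the worktop: small capped specimen vial, 24 mm across, 54 mm tall. Origin at the centre of its underside.
- counter: Bystander, loose on the worktop: round hand tally counter, 42x47x35 mm. Origin at the centre of its underside.
- petri_dish: Bystander, loose on the worktop: closed flat petri dish, 60 mm across, 14 mm tall. Origin at the centre of its underside.
- glass_box: Bystander, loose on the worktop: small square cover-glass box, 29x29x15 mm. Origin at the centre of its underside.
- eyepiece_can: Bystander, loose on the worktop: small screw-top can, 37 mm across, 57 mm tall. Origin at the centre of its underside.

How it is judged:
On the way, in this order (a step that is already met when the one before it is completed fails the run):
1. the mushroom button is pressed in and latched (value of joint stop_button above 0.0065 m), for 0.2 s.
2. the tab is twisted clockwise (value of joint stop_twist above 0.15 rad).
3. the mushroom button has come out again (value of joint stop_button below 0.0015 m), for 0.1 s.
4. the reset button is pressed down, with the stop button out (value of joint reset_button above 0.0045 m and value of joint stop_button below 0.0015 m), for 0.05 s.
At the end, for the whole second after the job is handed in: The mushroom button is out (within 1.5 mm) and untwisted (within 0.08 rad), the reset button is back up (within 1.2 mm), and the vial, counter, petri dish, glass box and can stand upright and still within 25 mm of where they began (value of joint stop_button below 0.0015 m and value of joint stop_twist below 0.08 rad and value of joint reset_button below 0.0012 m and distance of each of vial, counter, petri_dish, glass_box, eyepiece_can from where it was at the start of the episode below 0.025 m and angle between each of vial, counter, petri_dish, glass_box, eyepiece_can's own z axis and vertical below 0.2 rad and linear speed of each of vial, counter, petri_dish, glass_box, eyepiece_can below 0.02 m/s); the robot touches nothing.
It fails at once if the reset button is pressed while the stop button is still in (value of joint reset_button above 0.003 m and value of joint stop_button above 0.004 m).
It fails at once if the tab is taken between the fingers (z of the grasp point in the frame of stop_tab between -0.04 and 0.01 m and y of the grasp point in the frame of stop_tab between -0.007 and 0.007 m and x of the grasp point in the frame of stop_tab between -0.03 and 0.02 m).
It fails at once if the mushroom head is taken between the fingers (z of the grasp point in the frame of stop_top between -0.04 and 0.01 m and horizontal distance between the grasp point and stop_top below 0.015 m).
It fails at once if a bystander is knocked over, lifted or shoved away (distance of any of vial, counter, petri_dish, glass_box, eyepiece_can from where it was at the start of the episode above 0.025 m or angle between any of vial, counter, petri_dish, glass_box, eyepiece_can's own z axis and vertical above 0.4 rad or height (world z) of any of vial, counter, petri_dish, glass_box, eyepiece_can above 0.012 m).
It also fails if it takes over 51 s, if anything falls off the work surface, if the arm or the gripper's body presses on something with over 40 N, if the wrist force passes 120 N, or if a joint passes its speed limit or range.

## Working session

There is one attempt and no reset: what is moved stays moved. The work goes in short steps, each a Python script; the robot and the scene stay as the last script left them, time stands still between calls to the robot, and variables do not carry over. Pictures are saved under pics/ and viewed, at most 10 in all, crops included, and the job is handed in when it is done.

```bash
mkdir -p pics; cat > h.py <<'E'
from rig import *
import numpy as np, cv2
from scipy.spatial.transform import Rotation as R
def att(p):
    a=np.array(p["attitude"],float)
    return a if a.shape==(3,3) else R.from_quat(a).as_matrix()
def ray(p,px):
    K=np.array(p["camera_matrix"]);d=np.linalg.inv(K)@[px[0],px[1],1]
    return att(p)@np.array([d[0],-d[1],-d[2]])
def onz(p,px,z):
    d=ray(p,px);e=np.array(p["eye"]);return e+d*(z-e[2])/d[2]
def proj(p,X):
    c=att(p).T@(np.array(X)-np.array(p["eye"]));q=np.array(p["camera_matrix"])@[c[0],-c[1],-c[2]];return q[:2]/q[2]
E
python3 - <<'E'
from h import *
for n in("top","scene"):
    p=get_image(n);cv2.imwrite(f"pics/{n}0.png",p["frame"][:,:,::-1]);print(n,[k for k in p],p["eye"],p["attitude"],p["camera_matrix"],p.get("distortion"))
    for l,z in(("stop_station",.06),("stop_top",.1),("stop_tab",.098),("reset_station",.04),("reset_top",.054),("vial",.03),("counter",.02),("petri_dish",.01),("glass_box",.01),("eyepiece_can",.03)):
        for d in spot_in(p,l)[:2]: print(l,np.round(d["pixel"],1),round(d["confidence"],2),np.round(onz(p,d["pixel"],z),3))
E
```

```text
top ['frame', 'camera_matrix', 'eye', 'attitude', 'shot'] [0.50658544 0.16532544 1.00525979] [ 0.02410523 -0.02786988 -0.69798371  0.71516498] [[422.54542496   0.         321.69649534]
 [  0.         422.54542496 200.01560797]
 [  0.           0.           1.        ]] None
stop_station [393.1 225.2] 0.69 [0.524 0.    0.06 ]
stop_top [393.7 226.5] 0.91 [0.52  0.006 0.1  ]
stop_tab [394.6 230.4] 0.92 [0.512 0.003 0.098]
reset_top [260.6 225.6] 0.62 [0.516 0.297 0.054]
vial [319.3 239. ] 0.6 [0.489 0.164 0.03 ]
counter [317.8 183.4] 0.81 [0.618 0.171 0.02 ]
petri_dish [401.8 149.2] 0.71 [ 0.706 -0.027  0.01 ]
glass_box [349.6 150. ] 0.43 [0.701 0.097 0.01 ]
eyepiece_can [294.1 147.8] 0.8 [0.699 0.228 0.03 ]
scene ['frame', 'camera_matrix', 'eye', 'attitude', 'shot'] [ 0.07704381 -0.53092872  0.4571799 ] [ 0.51983787 -0.17548841 -0.25670996  0.79565847] [[502.57792411   0.         325.89911387]
 [  0.         502.57792411 205.62057475]
 [  0.           0.           1.        ]] None
stop_station [352.7 272.7] 0.73 [ 0.504 -0.025  0.06 ]
stop_top [347.8 245.9] 0.57 [ 0.504 -0.011  0.1  ]
stop_tab [351.3 248.4] 0.63 [ 0.506 -0.018  0.098]
reset_station [256.  218.2] 0.7 [0.5  0.27 0.04]
reset_top [254.8 208.4] 0.6 [0.506 0.285 0.054]
vial [281.2 246.3] 0.72 [0.489 0.158 0.03 ]
vial [331.7 230.3] 0.29 [0.602 0.158 0.03 ]
counter [331.7 228.3] 0.58 [0.62  0.181 0.02 ]
petri_dish [439.1 265.8] 0.9 [ 0.698 -0.031  0.01 ]
petri_dish [250.9 206.1] 0.67 [0.552 0.39  0.01 ]
glass_box [386.4 240. ] 0.48 [0.688 0.096 0.01 ]
eyepiece_can [349.  204.4] 0.71 [0.708 0.237 0.03 ]
```

```bash
python3 - <<'E'
import cv2
a=cv2.imread("pics/top0.png")[110:270,220:440];a=cv2.resize(a,(770,560),interpolation=2);cv2.imwrite("pics/topc.png",a)
E
```

```text
(no output)
```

View pics/topc.png

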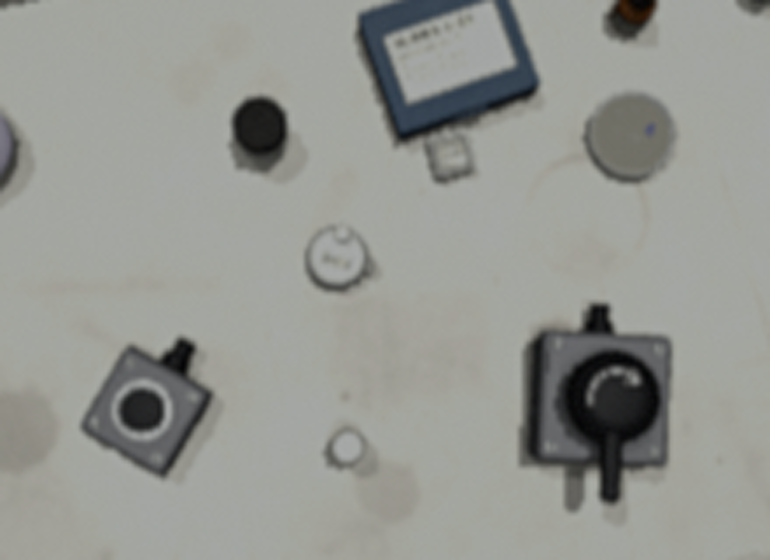

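View pics/scene0.png

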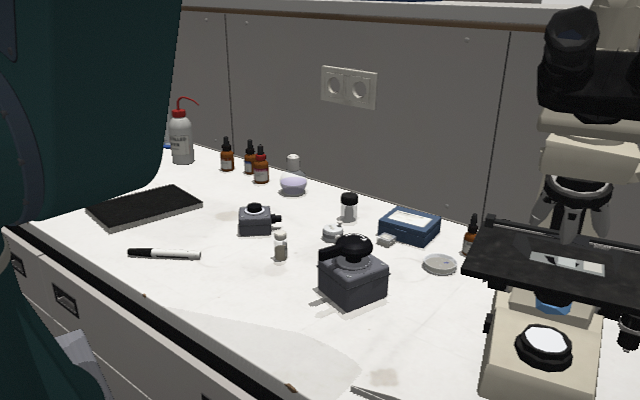

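The crop shows the mushroom head centred near (395,223) with its tab pointing down the image to (394.6,253), and the reset button at (260.6,227). The scene view agrees, and the space around the stop box is clear except for the microscope on its right.

```bash
python3 - <<'E'
from h import *
p=get_image("top")
g=cv2.cvtColor(p["frame"],cv2.COLOR_RGB2GRAY)
def blob(x0,x1,y0,y1,t):
    m=(g[y0:y1,x0:x1]<t).astype(np.uint8); n,l,s,c=cv2.connectedComponentsWithStats(m); i=1+np.argmax(s[1:,4]); return (l==i).astype(np.uint8)
m=blob(373,412,190,258,45); ys,xs=np.nonzero(m); print(xs.min()+373,xs.max()+373,ys.min()+190,ys.max()+190)
o=cv2.morphologyEx(m,cv2.MORPH_OPEN,cv2.getStructuringElement(2,(13,13)))
(c,r)=cv2.minEnclosingCircle(cv2.findContours(o,0,1)[0][0]);c=np.array(c)+[373,190];print("head",c,r,onz(p,c,.083),"rad m",r/422*.92)
yy=[(xs[ys==k].mean()+373,k+190) for k in range(ys.max()-12,ys.max()-1)]
w=[onz(p,q,.09) for q in yy];print(w[0],w[-1],"tab end",onz(p,(yy[-1][0],ys.max()+190.5),.085))
m=blob(252,270,217,236,60);ys,xs=np.nonzero(m);c=(xs.mean()+252,ys.mean()+217);print("reset",c,len(xs),onz(p,c,.054))
p=get_image("scene")
for X in([.521,.001,.1],[.514,.297,.054]):print(proj(p,X))
print(current_qpos(),current_tool_rot(),current_eef_pos())
d=R.from_matrix(np.array([[1,0,0],[0,-1,0],[0,0,-1]]))
for yaw in(0,90,-90):
  q=(R.from_euler("z",yaw,degrees=True)*d).as_quat();print(yaw,solve_ik([.43,0,.25],q),solve_ik([.43,0,.1],q))
E
```

```text
380 408 210 252
head [395.5 229. ] 11.236202239990234 [ 0.51518014 -0.00113636  0.083     ] rad m 0.024495985926045065
[0.49131425 0.00418229 0.09      ] [0.46985043 0.00393322 0.09      ] tab end [0.46426613 0.00298908 0.085     ]
reset (np.float64(260.06796116504853), np.float64(226.81553398058253)) 103 [0.51300309 0.29795912 0.054     ]
[351.35156035 239.88825536]
[255.29403801 205.48509778]
[-1.27029063e+00  3.78951273e-01  1.73414633e+00  4.93539335e-06
  1.02846947e+00 -3.32574424e-02] [9.86107769e-01 1.66106797e-01 3.79867285e-06 1.23937994e-05] [ 0.22935884 -0.66140965  0.2139225 ]
0 [-5.42125978e-02 -1.22504490e-01  2.23332956e+00 -4.44089210e-16
  1.03076758e+00  1.51658373e+00] [-5.42125978e-02  1.45712843e-01  2.31212846e+00 -4.44089210e-16
  6.83751346e-01  1.51658373e+00]
90 [-5.42125978e-02 -1.22504490e-01  2.23332956e+00 -4.44089210e-16
  1.03076758e+00 -5.42125978e-02] [-5.42125978e-02  1.45712843e-01  2.31212846e+00 -4.44089210e-16
  6.83751346e-01 -5.42125978e-02]
-90 None None
```

```bash
cat >> h.py <<'E'
D=R.from_matrix(np.array([[1.,0,0],[0,-1,0],[0,0,-1]]))
def ori(yaw): return (R.from_euler("z",yaw)*D).as_quat()
C=np.array([.527,.003])
E
python3 - <<'E'
from h import *
close_gripper(10)
j=[-1.27,-.1225,2.233,0,1.031,1.54]; goto_joints(j)
j[0]=-.054; goto_joints(j)
move_pose([.43,0,.2],ori(0))
servo_line([*C,.125],ori(0),vel=.15)
print(current_finger_gap(),current_contact_force(),current_time())
hit=servo_line([*C,.087],vel=.02,threshold=25)
print(hit,current_eef_pos(),current_contact_force())
sleep(.2)
servo_line([*C,.125],vel=.1)
servo_line([.43,-.03,.125],vel=.15)
p=get_image("top");cv2.imwrite("pics/t1.png",cv2.resize(p["frame"][190:280,350:450,::-1],(600,540)))
p=get_image("scene");cv2.imwrite("pics/s1.png",cv2.resize(p["frame"][150:330,250:500,::-1],(750,540)))
print(current_time())
E
```

```text
0.00036553456971269124 [-0.77184359  0.24690851  0.13461039] 7.0417
True [0.52724489 0.00299711 0.09206501] [-4.81953758  0.1506336  14.25504569]
10.1583
```

View pics/s1.png

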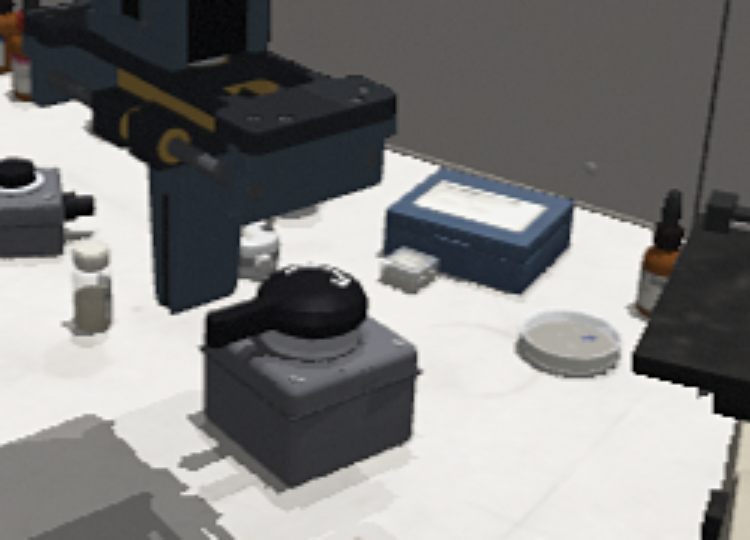

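View pics/t1.png

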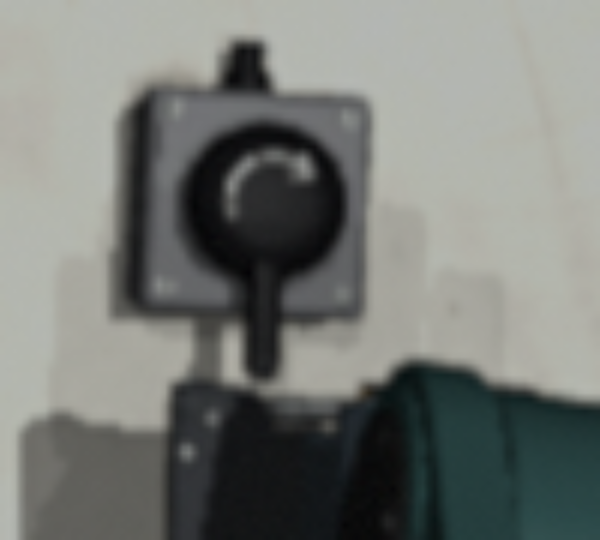

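The image shows the head seated lower, so it is latched, with the tab still along -x. Next I'll push the tab's right flank and follow its arc.

```bash
python3 - <<'E'
from h import *
x=C[0]-.054
servo_line([x,C[1]-.036,.125],vel=.12)
servo_line([x,C[1]-.036,.079],vel=.08)
f0=current_contact_force()
hit=servo_line([x,C[1]-.010,.079],vel=.02,threshold=2)
e=current_eef_pos();print(hit,e,current_contact_force()-f0)
off=np.array(e[:2])-C
for th in np.arange(.08,.63,.06):
    xy=C+R.from_euler("z",-th).as_matrix()[:2,:2]@off
    servo_line([*xy,.079+.013*th],ori(-th),vel=.05)
    f=current_contact_force()-f0;print(round(th,2),np.round(f,1),np.round(current_eef_pos(),4))
    if np.linalg.norm(f)>18: break
p=get_image("scene");cv2.imwrite("pics/s2.png",cv2.resize(p["frame"][150:330,250:500,::-1],(750,540)))
print(current_time())
E
```

```text
True [ 0.47278766 -0.01002707  0.07885993] [ 0.45079083 -1.33013204  0.94941583]
0.08 [ 1.4 -2.2 -1.1] [ 0.472  -0.0057  0.08  ]
0.14 [ 0.5 -2.5 -0. ] [ 0.4716 -0.0025  0.0808]
0.2 [ 1.5 -1.8  0.1] [0.4713 0.0009 0.0816]
0.26 [-0.1 -1.6  1. ] [0.4713 0.0043 0.0824]
0.32 [ 0.  -0.2  0.9] [0.4713 0.0077 0.0831]
0.38 [-0.1  0.6  0.4] [0.4716 0.011  0.0838]
0.44 [-0.7  0.2 -0.3] [0.4722 0.0143 0.0846]
0.5 [-0.8 -0.  -0.4] [0.4731 0.0175 0.0854]
0.56 [-1.3 -0.  -0.2] [0.4741 0.0207 0.0862]
0.62 [-1.1 -0.1 -0.3] [0.4751 0.0238 0.087 ]
14.9833
```

View pics/s2.png

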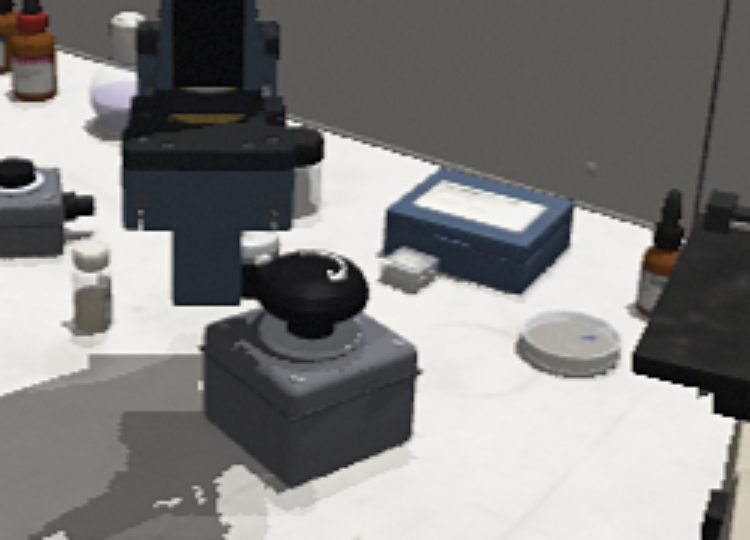

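It popped out: the stem is visible under the head and the tab is turned. I'll back off, check, then press reset.

```bash
python3 - <<'E'
from h import *
off=np.array([-.0542,-.013])
for th in(.31,0.):
    xy=C+R.from_euler("z",-th).as_matrix()[:2,:2]@(off-[0,.004])
    servo_line([*xy,.083],ori(-th),vel=.06)
servo_line([C[0]-.054,C[1]-.036,.083],vel=.08)
servo_line([C[0]-.054,C[1]-.036,.16],vel=.12)
servo_line([.45,.15,.16],vel=.2)
p=get_image("scene");a=p["frame"][150:330,200:450,::-1];cv2.imwrite("pics/s3.png",cv2.resize(a,(750,540)))
T=get_image("top");m=T["frame"][205:250,225:300];g=cv2.cvtColor(m,cv2.COLOR_RGB2GRAY)
cv2.imwrite("pics/t3.png",cv2.resize(T["frame"][190:280,230:430,::-1],(800,360)))
print(current_time())
E
```

```text
18.3083
```

View pics/s3.png

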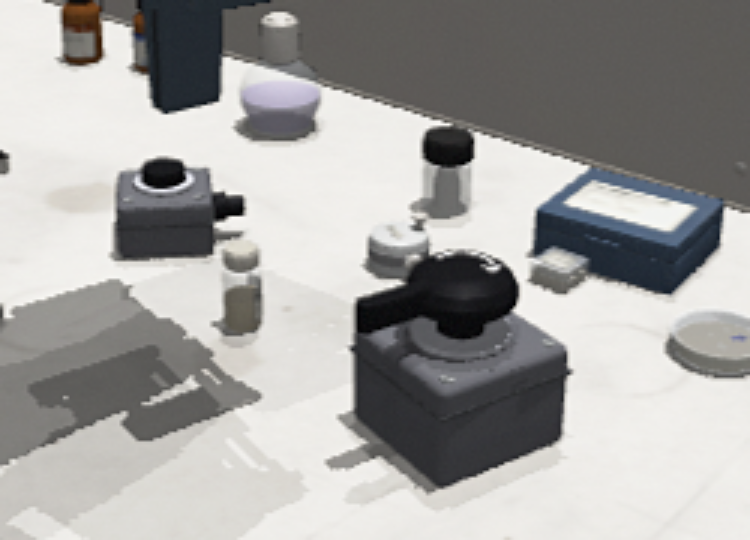

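View pics/t3.png

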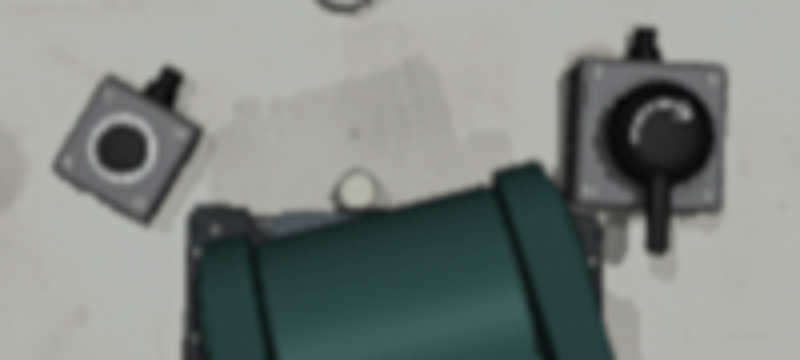

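The stop button is out and untwisted, with the tab back along -x. The reset button sits at pixel (260.2,226.8) in the top view and (254,205) in the scene view, which matches (0.513, 0.298).

```bash
python3 - <<'E'
from h import *
servo_line([.513,.298,.16],vel=.15)
servo_line([.513,.298,.07],vel=.1)
f0=current_contact_force()
h=servo_line([.513,.298,.0455],vel=.02,threshold=14)
print(h,current_eef_pos(),current_contact_force()-f0)
sleep(.2)
servo_line([.513,.298,.17],vel=.12)
servo_line([.45,.2,.17],vel=.15)
sleep(.5)
p=get_image("scene");cv2.imwrite("pics/s4.png",cv2.resize(p["frame"][150:330,200:450,::-1],(750,540)))
print(current_time())
E
```

```text
True [0.51297443 0.29797445 0.04823324] [-1.98481156 -1.05068595  9.6404625 ]
24.4417
```

View pics/s4.png

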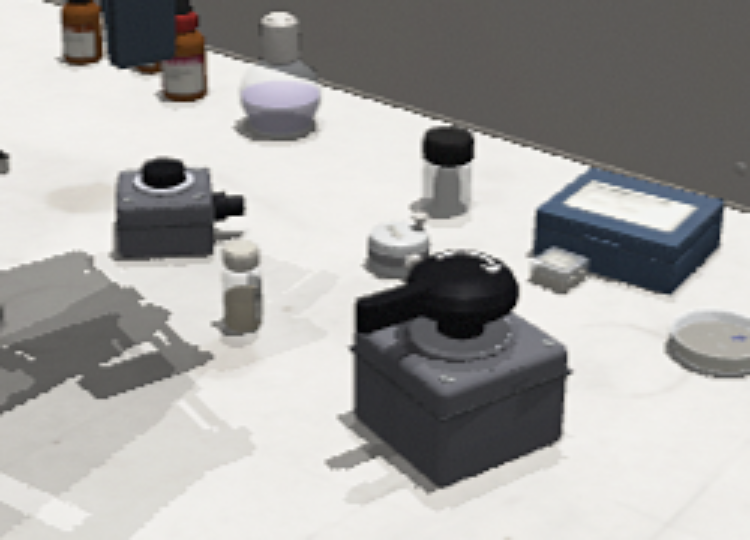

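Reset bottomed out with the fingertip at z = 48.2 mm, against 48 mm for fully pressed, and came back up. Both buttons are out and nothing else has moved.

```bash
python3 -c "
from rig import *
print(finish_job())"
```

```text
the job is handed in; nothing more can be done
None
```

The stop button was pressed until it latched and twisted clockwise until it popped out, then reset was pressed fully and came back up; I handed the job in after about 24 s with both buttons out and nothing else visibly moved, but got no verdict back.

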